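Sort the painting table

TASK

Put the things on the cutting mat away with their own kind: stand both dropper bottles upright in the free near lane of the deep paint box, both squat pots lid up in the free near lane of the shallow pot tray, and the grey-primed figure upright on the cork drying board. Leave the rinse cup and the painted figure on the board standing where they are.

Things in the scene. Friction and masses are not known exactly. Their poses are not given: they have to be found in the camera images.
- bottle_a: Dropper paint bottle, loose, upright on the mat (z = 0) at the start: slender white plastic, round, 25 mm diameter, straight up to 57 mm, then a narrow black pointed cap, 84 mm in all; about 30 g. Origin: centre of its underside, z up. Its twin is bottle_b.
- bottle_b: Dropper paint bottle, loose, upright on the mat (z = 0) at the start: slender white plastic, round, 25 mm diameter, straight up to 57 mm, then a narrow black pointed cap, 84 mm in all; about 30 g. Origin: centre of its underside, z up. Its twin is bottle_a.
- pot_a: Squat flip-top paint pot, loose, upright on the mat (z = 0) at the start: grey plastic, black lid, round, 34 mm diameter, 38 mm high (lid tab juts 4 mm); about 45 g. Origin: centre of its underside, z up through the lid. Its twin is pot_b.
- pot_b: Squat flip-top paint pot, loose, upright on the mat (z = 0) at the start: grey plastic, black lid, round, 34 mm diameter, 38 mm high (lid tab juts 4 mm); about 45 g. Origin: centre of its underside, z up through the lid. Its twin is pot_a.
- figure: Unpainted grey-primed miniature figure with a staff, on a round dark-wood plinth, loose, standing on the mat (z = 0) at the start: plinth 34 mm diameter, 20 mm high (grip it there), the figure within the plinth's outline, 65 mm in all; about 70 g. Origin: centre of the plinth's underside, z up.
- paint_box: Off-white open box, 110 (x) x 220 (y) mm, walls 6 thick, 38 high, floor 6 up. A 5 mm divider along y at x = 0, 36 high, makes two lanes. Far lane: full of dropper bottles, fast, tops at 90. Near lane (x -49 to -2.5 mm, middle -26): one fast bottle at its left end (y = +88); y -104 to +75 is free. Fixed. Origin: centre of the underside, on the table; x to its far side, y to its left.
- pot_tray: Shallow plywood tray, 128 (x) x 190 (y) mm, rim 6 thick, 14 high, floor 6 up. A 5 mm divider along y at x = 0, 14 high, makes two lanes. Far lane: full of four squat pots, fast, tops at 44. Near lane (x -58 to -2.5 mm, middle -30; y -89 to +89) is free. Fixed. Origin: centre of the underside, on the table; x to its far side, y to its left.
- drying_board: Flat cork drying board without a rim, 120 (x) x 180 (y) mm, top 10 mm above the table. One painted figure stands on its right half (y about -50 mm); the left half is clear. Fixed. Origin: centre of the underside, on the table; x to its far side, y to its left.
- dry_figure: Painted miniature figure with sword and shield on a dark-wood plinth (34 mm diameter, 20 mm high, 62 mm in all), loose, drying on the right half of the drying board. Origin: centre of the plinth's underside, z up. It stays where it is.
- rinse_cup: Clear glass rinse cup, loose, empty, standing among the things on the mat: 68 mm across the rim, 72 mm high, 250 g. Origin: centre of its underside, z up. It stays where it is.
Mind the look-alikes: they are no part of the job. What is meant by the rinse_cup is not blue, and is the larger of those in its own colour. Leave any blue or orange look-alike of the figure alone.

How it is judged (in metres and radians):
At the end, for the whole second after the job is handed in: Bottles on the floor of the box's near lane, pots on the floor of the tray's near lane, primed figure on the cork, all upright (within 7 degrees), released, at rest; rinse cup and painted figure upright, within 20 mm of their start (x of bottle_a in the frame of paint_box between -0.044 and -0.008 m and y of bottle_a in the frame of paint_box between -0.1 and 0.08 m and z of bottle_a in the frame of paint_box between 0 and 0.012 m and angle between each of bottle_a, pot_a, bottle_b, pot_b, figure's own z axis and vertical below 0.12 rad and linear speed of each of bottle_a, pot_a, bottle_b, pot_b, figure below 0.02 m/s and angular speed of each of bottle_a, pot_a, bottle_b, pot_b, figure below 0.3 rad/s and x of pot_a in the frame of pot_tray between -0.048 and -0.013 m and y of pot_a in the frame of pot_tray between -0.08 and 0.08 m and z of pot_a in the frame of pot_tray between 0 and 0.012 m and x of bottle_b in the frame of paint_box between -0.044 and -0.008 m and y of bottle_b in the frame of paint_box between -0.1 and 0.08 m and z of bottle_b in the frame of paint_box between 0 and 0.012 m and x of pot_b in the frame of pot_tray between -0.048 and -0.013 m and y of pot_b in the frame of pot_tray between -0.08 and 0.08 m and z of pot_b in the frame of pot_tray between 0 and 0.012 m and x of figure in the frame of drying_board between -0.056 and 0.056 m and y of figure in the frame of drying_board between -0.086 and 0.086 m and z of figure in the frame of drying_board between 0.004 and 0.016 m and distance of each of rinse_cup, dry_figure from where it was at the start of the episode below 0.02 m and angle between each of rinse_cup, dry_figure's own z axis and vertical below 0.2 rad); the robot touches nothing.
It fails at once if the rinse cup is knocked over or pushed more than 30 mm away (distance of rinse_cup from where it was at the start of the episode above 0.03 m or angle between rinse_cup's own z axis and vertical above 0.5 rad).
It fails at once if the painted figure on the board is knocked over or moved more than 30 mm (distance of dry_figure from where it was at the start of the episode above 0.03 m or angle between dry_figure's own z axis and vertical above 0.5 rad).
It also fails if it takes over 125 s, if anything falls off the work surface, if the arm or the gripper's body presses on something with over 40 N, if the wrist force passes 120 N, or if a joint passes its speed limit or range.

ROBOT

A 7-joint arm with a two-finger parallel gripper is mounted at the origin on the work surface. World frame = base frame: x ahead of the robot, y to its left, z up, the work surface at z = 0. Lengths are in m, angles in degrees, forces in N, time in s.
With the tool pointing down it reaches from about 0.425 to 0.825 m from the base axis. Payload 3.6 kg.
Tool frame: the origin (TCP) lies between the finger pads; the fingertips stand 14 mm ahead of it and the grasp point (between the pads) lies 5 mm behind it; z points along the fingers, y is the line along which they close (so a half turn about z gives the same grasp; the last joint's range is limited). The gripper opens to 93 mm and grips with 3 to 60 N. Pads are 15 mm wide; open, the fingers measure 128 mm over their backs; the gripper's body (75 mm by 188 mm) begins 65 mm behind the grasp point.
Start: joints at [66.549, 35.231, -0.722, 81.555, 0.464, 63.22, -2.315], TCP at [0.243, -0.603, 0.233] pointing down, gripper open.
Joint ranges: [-178.69, 178.69], [-17.37, 117.87], [-77.05, 75.6], [15.02, 138.74], [-78.02, 258.01], [0.78, 113.62], [-162.83, 162.83]. Speed limits (degrees/s): [159.86, 159.86, 180, 180, 180, 180, 180].

INTERFACE

Orientations are given as a 3x3 rotation matrix whose columns are the frame's x, y, z axes.
In Python, from rig import env, imaging, ticket gives the robot as it stands.
- The arm moves only by the tool servo_tool, never from a script. Its argument "deltas" is a list of rows, each an object of numbers: "x", "y", "z": the shift along the world's x, y, z in a scale on which 1.0 is 300 mm; "turn": the turn about the world's z in shares of pi rad (1.0 is pi rad); "hand": the opening, from -1 (shut) to 1 (fully open). A call has exactly 5 rows; each row is the pose to reach, as a shift and turn from the pose commanded when the call began; what a row does not reach only later rows make up. A row lasts 1/12 s, in which the tool goes at most 41.7 mm and 7.16 degrees, less where a joint would pass 70% of its speed; a pose out of reach is approached as far as the arm can. A call with a gripper value outside its range is refused whole. The fingers move at their own pace and stop on an object; the grip force is fixed at half the most. Time passes only in rows, so rows that repeat a pose let the fingers close, or fill a call up. It gives the time, the measured TCP pose, the force, the opening and the grip force at its end, in the units of the state.
- env.get_obs(): the state, without advancing time (a new reading comes with each control period).
- imaging.get_image(name): name is "side" or "top"; returns a dict with "img" (480x640x3 uint8, blue, green, red), "fx", "fy", "cx", "cy" (pixels), "origin" and "rotation" of the camera in the world. Camera axes: x right, y up, looking along -z (the intrinsics and any distortion apply to the point x, -y, -z); pixel columns grow to the right and rows downward; lengths in m; the calibration is good to about 2 mm. A picture is of the moment at which its call begins. There is no depth.
- ticket.hand_in(): hands the job in; it is judged then, once.
The state is a dict: "time_s": time; "joint_positions": joint angles; "qvel": joint speeds; "tau": joint torques, N m; "ee_pos": TCP position; "orientation": TCP orientation; "wrist_force": force on the tool from outside, world axes, zero at the start; "torque": the same for the moment, N m; "opening": finger opening in m; "grip_force": force on a finger pad.
Only numpy, scipy, OpenCV 4.12 (cv2) and the standard library are available. Lean on these libraries where they do the work, as an engineer would, in place of code of your own. Each camera call takes 0.05 s, during which the arm holds its last target. There are 200 camera calls.

## Working session

There is one attempt and no reset: what is moved stays moved. The work goes in short steps, Python scripts to look and compute and a tool call to move; the robot and the scene stay as the last step left them, time stands still between calls to the robot, and variables do not carry over. Pictures are saved under pics/ and viewed, at most 14 in all, crops included, and the job is handed in when it is done.

Besides the shell and the picture viewer there is one more tool, called in YAML: its name, and indented under it one key for each argument. servo_tool: Moves the arm, as the interface text tells. Its arguments: {"type":"object","properties":{"deltas":{"type":"array"}},"required":["deltas"]}

```bash
mkdir -p pics; ls; python3 - <<'E'
from rig import env, imaging
import cv2
o=env.get_obs(); print({k:o[k] for k in ("time_s","ee_pos","opening","orientation")})
for n in("top","side"):
    d=imaging.get_image(n); cv2.imwrite(f"pics/{n}0.png",d["img"]); print(n,{k:d[k] for k in d if k!="img"})
E
```

```text
pics
{'time_s': 0.0, 'ee_pos': array([ 0.24251793, -0.60224916,  0.23147488]), 'opening': 0.0928236875993215, 'orientation': array([[ 9.27601397e-01,  3.73570166e-01, -9.89907619e-04],
       [ 3.73571476e-01, -9.27598355e-01,  2.37579432e-03],
       [-3.07108000e-05, -2.57359138e-03, -9.99996688e-01]])}
top {'fx': 550.4502074155002, 'fy': 550.4502074155002, 'cx': 317.6881036917811, 'cy': 235.150146490622, 'origin': array([ 0.26834354, -0.01259947,  0.96479115]), 'rotation': array([[-0.01042932,  0.98301079, -0.18325123],
       [-0.99982821, -0.00744325,  0.0169752 ],
       [ 0.01532282,  0.18339679,  0.98291954]])}
side {'fx': 616.8124136517107, 'fy': 616.8124136517107, 'cx': 321.6365308762905, 'cy': 250.45856800344663, 'origin': array([ 0.36934428, -0.87429893,  0.680607  ]), 'rotation': array([[ 0.99513787,  0.06683311, -0.07234602],
       [-0.09796444,  0.59574978, -0.79717324],
       [-0.01017744,  0.80038462,  0.59940044]])}
```

View pics/top0.png

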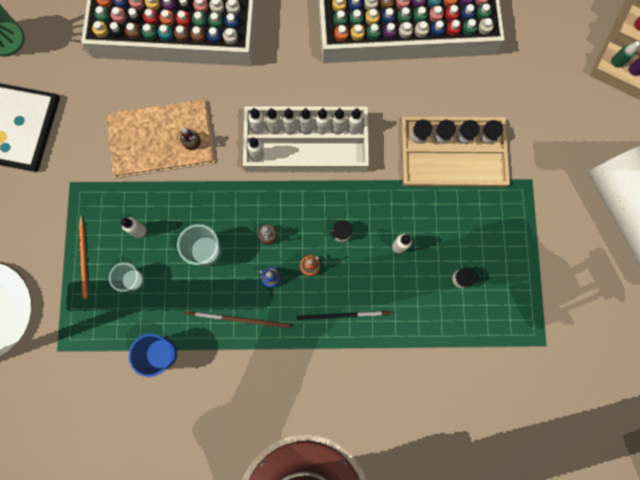

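View pics/side0.png

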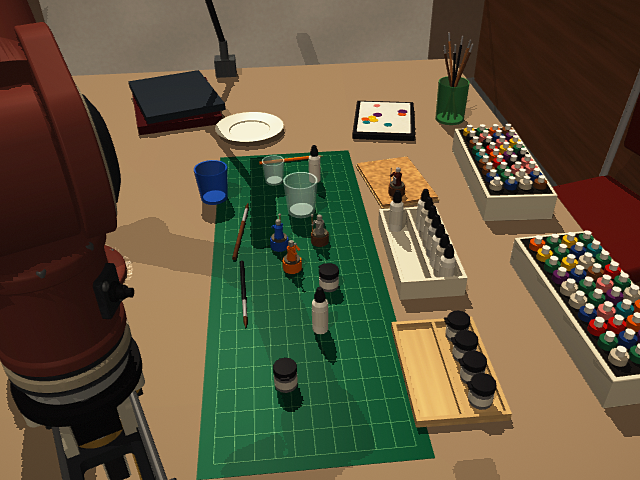

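Candidates (top view):
- Bottles: (134,227) and (402,243).
- Pots: (342,231) and (465,278).
- Figures: grey (267,233), blue (270,276) and orange (310,265). I choose grey.
- Cups: large clear (198,245), small clear (125,277) and blue (152,355). The rinse cup is the large clear one.

Next is one close crop to check these, plus the measuring helpers.

```bash
cat > h.py <<'E'
import numpy as np, cv2
from rig import env, imaging
def ray(d,p):
    v=np.array([(p[0]-d["cx"])/d["fx"],-(p[1]-d["cy"])/d["fy"],-1.]); v=d["rotation"]@v
    return d["origin"],v/np.linalg.norm(v)
def plane(d,p,z):
    o,v=ray(d,p); return o+v*(z-o[2])/v[2]
def tri(d1,p1,d2,p2):
    o1,a=ray(d1,p1);o2,b=ray(d2,p2)
    t=np.linalg.lstsq(np.c_[a,-b],o2-o1,rcond=None)[0]
    q1=o1+a*t[0];q2=o2+b*t[1]; return (q1+q2)/2,np.linalg.norm(q1-q2)
def proj(d,P):
    c=d["rotation"].T@(np.asarray(P)-d["origin"]); return np.array([d["cx"]-d["fx"]*c[0]/c[2],d["cy"]+d["fy"]*c[1]/c[2]])
E
python3 - <<'E'
from h import *
t=cv2.imread("pics/top0.png");s=cv2.imread("pics/side0.png")
T=[(134,227),(402,243),(342,231),(465,278),(267,233)]
S=[(314,163),(320,312),(329,277),(285,375),(319,231)]
def tile(im,c,w=26):
    x,y=c;k=im[y-w:y+w,x-w:x+w]; k=cv2.resize(k,(156,156),interpolation=cv2.INTER_CUBIC)
    for i in range(0,2*w,10):
        cv2.line(k,(i*3,0),(i*3,4),(0,255,255),1);cv2.line(k,(0,i*3),(4,i*3),(0,255,255),1)
    return k
cv2.imwrite("pics/m.png",np.vstack([np.hstack([tile(t,c) for c in T]),np.hstack([tile(s,c) for c in S])]))
E
```

```text
(no output)
```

View pics/m.png

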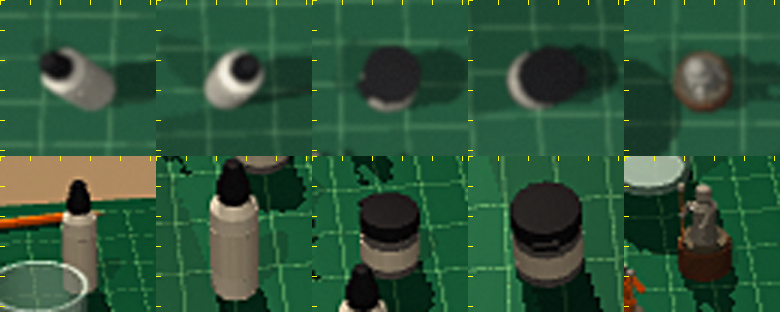

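The crops confirm the grey figure with a staff on a brown plinth at (267,234). The caps, lids and bases are clear in both views.

```bash
cat > m.py <<'E'
from h import *
t=imaging.get_image("top");s=imaging.get_image("side")
for n,a,b,z in [("botL",(140.7,229.7),(314.5,180),0),("botR",(397.7,247),(320.3,329),0),("potL",(342,230.3),(329,269),.038),("potR",(467,277),(285,364.7),.038),("fig base",(267.3,234.8),(320.3,241.3),0)]:
    q,e=tri(t,a,s,b); print(n,(q*1000).round(),round(e*1000,1),(plane(t,a,z)*1000).round(),(plane(s,b,z)*1000).round())
H=cv2.cvtColor(t["img"],cv2.COLOR_BGR2HSV)
def quad(n,roi,lo,hi,z):
    x0,y0,x1,y1=roi; m=cv2.inRange(H,lo,hi); k=np.zeros_like(m);k[y0:y1,x0:x1]=m[y0:y1,x0:x1]
    c=max(cv2.findContours(k,0,2)[0],key=cv2.contourArea)
    r=cv2.convexHull(c); a=cv2.approxPolyDP(r,5,True)[:,0]
    P=np.array([plane(t,p,z) for p in a]); print(n,a.tolist(),(P[:,:2]*1000).round().tolist())
quad("box",(230,95,385,175),(0,0,125),(40,70,255),.038)
quad("tray",(392,108,520,192),(8,85,80),(25,255,255),.014)
quad("board",(95,90,225,182),(5,95,80),(25,255,255),.010)
E
python3 m.py
```

```text
botL [461. 285.   1.] 0.7 [460. 285.   0.] [461. 287.   0.]
botR [ 428. -172.   -3.] 3.3 [ 426. -171.    0.] [ 429. -174.    0.]
potL [452. -70.  36.] 4.6 [449. -70.  38.] [454. -72.  38.]
potR [ 368. -280.   40.] 3.3 [ 367. -281.   38.] [ 370. -278.   38.]
fig base [451.  61.  -1.] 2.2 [450.  60.   0.] [452.  60.   0.]
box [[384, 96], [378, 174], [230, 173], [230, 95]] [[695.0, -151.0], [549.0, -135.0], [553.0, 123.0], [698.0, 126.0]]
tray [[401, 118], [504, 117], [509, 184], [403, 184]] [[663.0, -184.0], [664.0, -374.0], [537.0, -374.0], [538.0, -183.0]]
board [[205, 100], [213, 162], [113, 176], [108, 113]] [[701.0, 176.0], [582.0, 158.0], [557.0, 336.0], [677.0, 352.0]]
```

```bash
cat >> m.py <<'E'
print("--")
for p in [(245,107),(368,107)]: print((plane(t,p,.038)*1000).round())
for p in [(243,170),(369,170)]: print("z0",(plane(t,p,0)*1000).round())
g=t["img"]; print([(r,g[r,320].tolist()) for r in range(128,176,2)])
quad("box2",(232,98,380,175),(15,0,170),(40,50,255),.038)
for n,P in [("boxdiv",(0.617,-.05,.036))]: print(proj(t,P))
E
python3 m.py | sed -n '/--/,$p'
python3 - <<'E'
import cv2,numpy as np
t=cv2.imread("pics/top0.png")[95:180,95:385];s=cv2.imread("pics/side0.png")[150:310,340:480]
cv2.imwrite("pics/box.png",np.vstack([cv2.resize(t,(725,212),interpolation=2),cv2.copyMakeBorder(cv2.resize(s,(336,384),interpolation=2),0,0,0,389,0)]))
E
```

```text
--
[675.  99.  38.]
[ 674. -121.   38.]
z0 [570. 105.   0.]
z0 [ 569. -124.    0.]
[(128, [117, 129, 134]), (130, [116, 128, 133]), (132, [118, 129, 133]), (134, [160, 180, 188]), (136, [205, 229, 235]), (138, [114, 130, 137]), (140, [94, 107, 113]), (142, [109, 123, 129]), (144, [202, 227, 234]), (146, [210, 231, 237]), (148, [209, 231, 237]), (150, [209, 231, 237]), (152, [210, 231, 237]), (154, [210, 231, 237]), (156, [209, 231, 237]), (158, [210, 231, 237]), (160, [209, 231, 237]), (162, [209, 231, 237]), (164, [206, 230, 236]), (166, [118, 134, 141]), (168, [95, 108, 114]), (170, [97, 111, 117]), (172, [116, 136, 154]), (174, [128, 155, 178])]
box2 [[366, 107], [367, 165], [243, 165], [244, 107]] [[674.0, -118.0], [566.0, -117.0], [567.0, 101.0], [675.0, 101.0]]
[328.68420099 137.90920481]
```

View pics/box.png

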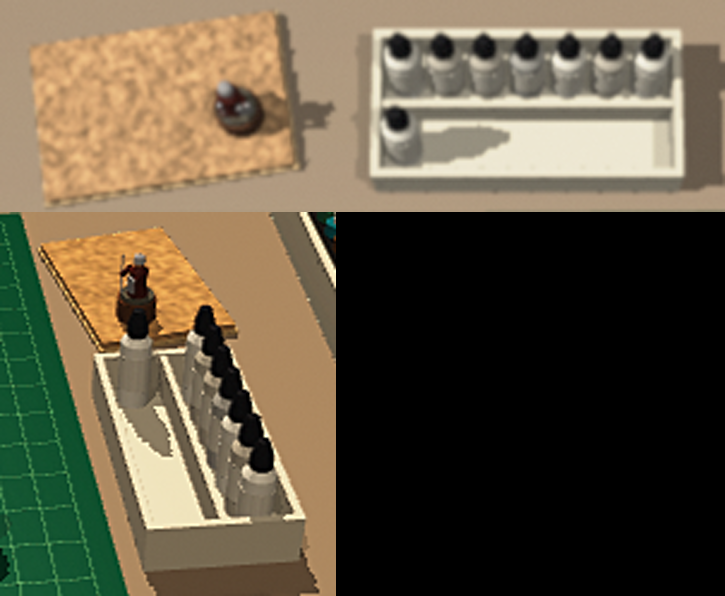

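The box is square to the axes: its rim centre is about (620,-9) and the free lane middle is at x≈594. The tray centre is (600,-279) with its lane at x≈570. The board centre is (629,256), yawed about 8°. First I reach for the right pot at (369,-279).

The manual's scale: shifts go in shares of 300 mm and turns go in shares of pi rad. Converting my numbers, 180 mm / 300 = 0.6, 144 mm / 300 = 0.48, -0.383 rad / 3.1416 = -0.1219.

servo_tool:
  deltas:
    - {"x":0.0467,"y":0.12,"z":-0.0333,"turn":-0.0255,"hand":0.3}
    - {"x":0.0933,"y":0.24,"z":-0.0667,"turn":-0.0509,"hand":0.3}
    - {"x":0.14,"y":0.36,"z":-0.1,"turn":-0.0764,"hand":0.3}
    - {"x":0.1867,"y":0.48,"z":-0.1333,"turn":-0.1019,"hand":0.3}
    - {"x":0.2333,"y":0.6,"z":-0.1667,"turn":-0.1219,"hand":0.3}

```text
time_s: 0.72
ee_pos: [0.3132, -0.4213, 0.1824]
orientation: [[1.0, -0.004, 0.001], [-0.004, -1.0, -0.0], [0.001, 0.0, -1.0]]
wrist_force: [0.9, -0.0, 0.6]
opening: 0.064
grip_force: 0.0
```

To row units: 144 mm / 300 = 0.48, 108 mm / 300 = 0.36.

servo_tool:
  deltas:
    - {"x":0.0467,"y":0.12,"z":-0.0367,"turn":0,"hand":0.3}
    - {"x":0.0933,"y":0.24,"z":-0.0733,"turn":0,"hand":0.3}
    - {"x":0.14,"y":0.36,"z":-0.11,"turn":0,"hand":0.3}
    - {"x":0.1867,"y":0.48,"z":-0.1433,"turn":0,"hand":0.3}
    - {"x":0.1867,"y":0.48,"z":-0.1433,"turn":0,"hand":0.3}

```text
time_s: 1.13
ee_pos: [0.3713, -0.2694, 0.1381]
orientation: [[1.0, 0.014, -0.002], [0.014, -1.0, 0.008], [-0.002, -0.008, -1.0]]
wrist_force: [-0.1, -0.3, -0.1]
opening: 0.0604
grip_force: 0.0
```

To row units: -70 mm / 300 = -0.2333, -60 mm / 300 = -0.2.

servo_tool:
  deltas:
    - {"x":0,"y":0,"z":-0.0667,"turn":0,"hand":0.3}
    - {"x":0,"y":0,"z":-0.1333,"turn":0,"hand":0.3}
    - {"x":0,"y":0,"z":-0.2,"turn":0,"hand":0.3}
    - {"x":0,"y":0,"z":-0.2333,"turn":0,"hand":0.3}
    - {"x":0,"y":0,"z":-0.2333,"turn":0,"hand":0.3}

```text
time_s: 1.55
ee_pos: [0.3678, -0.2783, 0.0679]
orientation: [[1.0, 0.0, -0.003], [0.0, -1.0, 0.002], [-0.003, -0.002, -1.0]]
wrist_force: [0.2, -0.6, 0.0]
opening: 0.0603
grip_force: 0.0
```

To row units: -48 mm / 300 = -0.16, -40 mm / 300 = -0.1333.

servo_tool:
  deltas:
    - {"x":0,"y":-0.0033,"z":-0.0667,"turn":0,"hand":0.3}
    - {"x":0,"y":-0.0033,"z":-0.1333,"turn":0,"hand":0.3}
    - {"x":0,"y":-0.0033,"z":-0.16,"turn":0,"hand":0.3}
    - {"x":0,"y":-0.0033,"z":-0.16,"turn":0,"hand":0.3}
    - {"x":0,"y":-0.0033,"z":-0.16,"turn":0,"hand":-0.5}

```text
time_s: 1.97
ee_pos: [0.369, -0.2802, 0.0221]
orientation: [[1.0, -0.0, 0.0], [-0.0, -1.0, -0.0], [0.0, 0.0, -1.0]]
wrist_force: [0.6, -1.6, -0.6]
opening: 0.0572
grip_force: 0.0
```

To row units: 10 mm / 300 = 0.0333.

servo_tool:
  deltas:
    - {"x":0,"y":0,"z":0,"turn":0,"hand":-0.6}
    - {"x":0,"y":0,"z":0,"turn":0,"hand":-0.6}
    - {"x":0,"y":0,"z":0,"turn":0,"hand":-0.6}
    - {"x":0,"y":0,"z":0,"turn":0,"hand":-0.6}
    - {"x":0,"y":0,"z":0.0333,"turn":0,"hand":-0.6}

```text
time_s: 2.38
ee_pos: [0.3682, -0.2794, 0.0312]
orientation: [[1.0, -0.0, -0.002], [-0.0, -1.0, 0.001], [-0.002, -0.001, -1.0]]
wrist_force: [-0.4, -0.2, -1.4]
opening: 0.0339
grip_force: 30.0
```

To row units: 152 mm / 300 = 0.5067, 114 mm / 300 = 0.38.

servo_tool:
  deltas:
    - {"x":0.0667,"y":0,"z":0.1,"turn":0,"hand":-0.6}
    - {"x":0.1533,"y":0,"z":0.1833,"turn":0,"hand":-0.6}
    - {"x":0.2533,"y":-0.0267,"z":0.26,"turn":0,"hand":-0.6}
    - {"x":0.38,"y":-0.0667,"z":0.26,"turn":0,"hand":-0.6}
    - {"x":0.5067,"y":-0.1067,"z":0.26,"turn":0,"hand":-0.6}

```text
time_s: 2.8
ee_pos: [0.5228, -0.3124, 0.1131]
orientation: [[1.0, 0.0, 0.004], [0.0, -1.0, -0.002], [0.004, 0.002, -1.0]]
wrist_force: [-0.0, -0.8, -0.3]
opening: 0.0331
grip_force: 30.0
```

servo_tool:
  deltas:
    - {"x":0.1167,"y":-0.03,"z":0,"turn":0,"hand":-0.6}
    - {"x":0.1633,"y":-0.0433,"z":0,"turn":0,"hand":-0.6}
    - {"x":0.1633,"y":-0.0433,"z":-0.0667,"turn":0,"hand":-0.6}
    - {"x":0.1633,"y":-0.0433,"z":-0.15,"turn":0,"hand":-0.6}
    - {"x":0.1633,"y":-0.0433,"z":-0.15,"turn":0,"hand":-0.6}

```text
time_s: 3.22
ee_pos: [0.5667, -0.3228, 0.0606]
orientation: [[1.0, 0.0, -0.009], [0.0, -1.0, 0.005], [-0.009, -0.005, -1.0]]
wrist_force: [-1.0, 0.5, -1.6]
opening: 0.0336
grip_force: 30.0
```

To row units: -36 mm / 300 = -0.12, -34 mm / 300 = -0.1133.

servo_tool:
  deltas:
    - {"x":0,"y":0,"z":-0.04,"turn":0,"hand":-0.6}
    - {"x":0,"y":0,"z":-0.08,"turn":0,"hand":-0.6}
    - {"x":0,"y":0,"z":-0.1133,"turn":0,"hand":-0.6}
    - {"x":0,"y":0,"z":-0.12,"turn":0,"hand":-0.6}
    - {"x":0,"y":0,"z":-0.12,"turn":0,"hand":-0.6}

```text
time_s: 3.63
ee_pos: [0.5696, -0.3249, 0.0286]
orientation: [[1.0, -0.0, -0.0], [-0.0, -1.0, 0.0], [-0.0, -0.0, -1.0]]
wrist_force: [0.2, 0.5, -0.1]
opening: 0.0335
grip_force: 30.0
```

To row units: 4 mm / 300 = 0.0133, -1 mm / 300 = -0.0033.

servo_tool:
  deltas:
    - {"x":0,"y":0,"z":-0.0033,"turn":0,"hand":-0.6}
    - {"x":0,"y":0,"z":-0.0033,"turn":0,"hand":0}
    - {"x":0,"y":0,"z":-0.0033,"turn":0,"hand":0.2}
    - {"x":0,"y":0,"z":-0.0033,"turn":0,"hand":0.2}
    - {"x":0,"y":0,"z":0.0133,"turn":0,"hand":0.3}

```text
time_s: 4.05
ee_pos: [0.5692, -0.3245, 0.032]
orientation: [[1.0, -0.0, -0.002], [-0.0, -1.0, 0.001], [-0.002, -0.001, -1.0]]
wrist_force: [0.6, 0.1, 0.2]
opening: 0.0558
grip_force: 0.0
```

To row units: 115 mm / 300 = 0.3833, 75 mm / 300 = 0.25.

servo_tool:
  deltas:
    - {"x":0,"y":0,"z":0.1167,"turn":0,"hand":0.3}
    - {"x":0,"y":0,"z":0.25,"turn":0,"hand":0.3}
    - {"x":0,"y":0,"z":0.3833,"turn":0,"hand":0.3}
    - {"x":-0.08,"y":0.0867,"z":0.3833,"turn":0,"hand":0.3}
    - {"x":-0.1667,"y":0.18,"z":0.3833,"turn":0,"hand":0.3}

```text
time_s: 4.47
ee_pos: [0.5223, -0.2735, 0.1514]
orientation: [[1.0, -0.003, 0.009], [-0.003, -1.0, -0.006], [0.009, 0.006, -1.0]]
wrist_force: [-0.2, 0.2, -1.7]
opening: 0.0605
grip_force: 0.0
```

To row units: 99 mm / 300 = 0.33, -92 mm / 300 = -0.3067.

servo_tool:
  deltas:
    - {"x":-0.0833,"y":0.09,"z":0,"turn":0,"hand":0.3}
    - {"x":-0.1667,"y":0.18,"z":0,"turn":0,"hand":0.3}
    - {"x":-0.25,"y":0.2667,"z":0,"turn":0,"hand":0.3}
    - {"x":-0.3067,"y":0.33,"z":0,"turn":0,"hand":0.3}
    - {"x":-0.3067,"y":0.33,"z":0,"turn":0,"hand":0.3}

```text
time_s: 4.88
ee_pos: [0.4233, -0.1672, 0.1479]
orientation: [[1.0, 0.004, -0.005], [0.004, -1.0, 0.004], [-0.005, -0.004, -1.0]]
wrist_force: [0.6, 0.5, -0.1]
opening: 0.0602
grip_force: 0.0
```

```bash
python3 - <<'E'
from h import *
print(env.get_obs()["ee_pos"])
s=imaging.get_image("side")["img"]; t=imaging.get_image("top")["img"]
cv2.imwrite("pics/c1.png",np.hstack([cv2.resize(s[170:470,240:530],(387,400)),cv2.resize(t[100:300,300:520],(440,400))[:,:413]]))
E
```

```text
[ 0.42327754 -0.16724109  0.14788483]
```

View pics/c1.png

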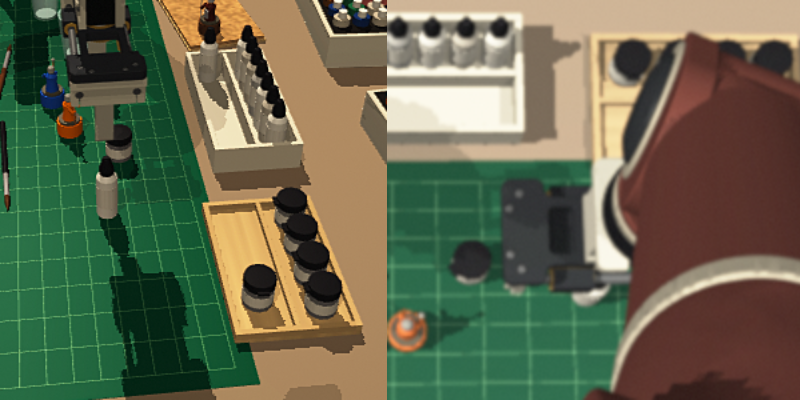

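The first pot stands in the tray's near lane, at crop (258,285). The gripper is above the right bottle at crop (107,185).

To row units: -106 mm / 300 = -0.3533, -85 mm / 300 = -0.2833.

servo_tool:
  deltas:
    - {"x":0,"y":0,"z":0,"turn":0,"hand":0.3}
    - {"x":0,"y":0,"z":-0.0833,"turn":0,"hand":0.3}
    - {"x":0,"y":0,"z":-0.1833,"turn":0,"hand":0.3}
    - {"x":0,"y":0,"z":-0.2833,"turn":0,"hand":0.3}
    - {"x":0,"y":0,"z":-0.3533,"turn":0,"hand":0.3}

```text
time_s: 5.4
ee_pos: [0.4286, -0.1732, 0.0396]
orientation: [[1.0, -0.002, 0.0], [-0.002, -1.0, -0.001], [0.0, 0.001, -1.0]]
wrist_force: [-0.3, -0.5, 0.6]
opening: 0.0602
grip_force: 0.0
```

servo_tool:
  deltas:
    - {"x":0,"y":0,"z":0,"turn":0,"hand":0.3}
    - {"x":0,"y":0,"z":0,"turn":0,"hand":-0.7}
    - {"x":0,"y":0,"z":0,"turn":0,"hand":-0.7}
    - {"x":0,"y":0,"z":0,"turn":0,"hand":-0.7}
    - {"x":0,"y":0,"z":0,"turn":0,"hand":-0.7}

```text
time_s: 5.82
ee_pos: [0.4289, -0.1725, 0.043]
orientation: [[1.0, -0.0, 0.003], [-0.0, -1.0, -0.001], [0.003, 0.001, -1.0]]
wrist_force: [-0.6, -0.2, 0.1]
opening: 0.0385
grip_force: 0.0
```

To row units: 30 mm / 300 = 0.1, 10 mm / 300 = 0.0333.

servo_tool:
  deltas:
    - {"x":0,"y":0,"z":0,"turn":0,"hand":-0.7}
    - {"x":0,"y":0,"z":0,"turn":0,"hand":-0.7}
    - {"x":0,"y":0,"z":0,"turn":0,"hand":-0.7}
    - {"x":0,"y":0,"z":0.0333,"turn":0,"hand":-0.7}
    - {"x":0,"y":0,"z":0.1,"turn":0,"hand":-0.7}

```text
time_s: 6.23
ee_pos: [0.4264, -0.1713, 0.0707]
orientation: [[1.0, 0.0, -0.004], [0.0, -1.0, 0.002], [-0.004, -0.002, -1.0]]
wrist_force: [0.9, 0.6, -0.6]
opening: 0.0244
grip_force: 30.0
```

To row units: 118 mm / 300 = 0.3933, 86 mm / 300 = 0.2867.

servo_tool:
  deltas:
    - {"x":0,"y":0,"z":0.1267,"turn":0,"hand":-0.7}
    - {"x":0.0733,"y":0.0467,"z":0.22,"turn":0,"hand":-0.7}
    - {"x":0.18,"y":0.1167,"z":0.2267,"turn":0,"hand":-0.7}
    - {"x":0.2867,"y":0.1867,"z":0.2267,"turn":0,"hand":-0.7}
    - {"x":0.3933,"y":0.2567,"z":0.2267,"turn":0,"hand":-0.7}

```text
time_s: 6.65
ee_pos: [0.5472, -0.0941, 0.1409]
orientation: [[1.0, -0.001, 0.002], [-0.001, -1.0, -0.0], [0.002, 0.0, -1.0]]
wrist_force: [-0.2, -0.8, -1.1]
opening: 0.0247
grip_force: 30.0
```

To row units: 48 mm / 300 = 0.16, -30 mm / 300 = -0.1.

servo_tool:
  deltas:
    - {"x":0.0933,"y":0.06,"z":0,"turn":0,"hand":-0.7}
    - {"x":0.16,"y":0.1,"z":0,"turn":0,"hand":-0.7}
    - {"x":0.16,"y":0.1,"z":0,"turn":0,"hand":-0.7}
    - {"x":0.16,"y":0.1,"z":-0.05,"turn":0,"hand":-0.7}
    - {"x":0.16,"y":0.1,"z":-0.1,"turn":0,"hand":-0.7}

```text
time_s: 7.07
ee_pos: [0.5941, -0.0649, 0.1098]
orientation: [[1.0, 0.001, 0.001], [0.001, -1.0, -0.001], [0.001, 0.001, -1.0]]
wrist_force: [-0.3, -0.4, -0.3]
opening: 0.0247
grip_force: 30.0
```

servo_tool:
  deltas:
    - {"x":0,"y":0,"z":-0.0667,"turn":0,"hand":-0.7}
    - {"x":0,"y":0,"z":-0.1267,"turn":0,"hand":-0.7}
    - {"x":0,"y":0,"z":-0.1733,"turn":0,"hand":-0.7}
    - {"x":0,"y":0,"z":-0.2,"turn":0,"hand":-0.7}
    - {"x":0,"y":0,"z":-0.2,"turn":0,"hand":-0.7}

```text
time_s: 7.48
ee_pos: [0.5925, -0.0652, 0.0486]
orientation: [[1.0, -0.001, -0.003], [-0.001, -1.0, 0.0], [-0.003, -0.0, -1.0]]
wrist_force: [1.0, -1.1, 0.5]
opening: 0.0243
grip_force: 30.0
```

To row units: -1 mm / 300 = -0.0033.

servo_tool:
  deltas:
    - {"x":0,"y":0,"z":-0.0033,"turn":0,"hand":-0.7}
    - {"x":0,"y":0,"z":-0.0033,"turn":0,"hand":-0.3}
    - {"x":0,"y":0,"z":-0.0033,"turn":0,"hand":-0.1}
    - {"x":0,"y":0,"z":-0.0033,"turn":0,"hand":-0.1}
    - {"x":0,"y":0,"z":-0.0033,"turn":0,"hand":-0.1}

```text
time_s: 7.9
ee_pos: [0.594, -0.065, 0.0491]
orientation: [[1.0, -0.0, 0.001], [-0.0, -1.0, -0.0], [0.001, 0.0, -1.0]]
wrist_force: [0.4, 0.1, -0.1]
opening: 0.0413
grip_force: 0.0
```

To row units: 105 mm / 300 = 0.35, 80 mm / 300 = 0.2667.

servo_tool:
  deltas:
    - {"x":0,"y":0,"z":0.0667,"turn":0,"hand":-0.1}
    - {"x":0,"y":0,"z":0.1667,"turn":0,"hand":-0.1}
    - {"x":0,"y":0,"z":0.2667,"turn":0,"hand":0.2}
    - {"x":0,"y":0,"z":0.35,"turn":0,"hand":0.3}
    - {"x":-0.1,"y":0,"z":0.35,"turn":0,"hand":0.3}

```text
time_s: 8.32
ee_pos: [0.5726, -0.065, 0.1596]
orientation: [[1.0, 0.001, 0.02], [0.001, -1.0, -0.001], [0.02, 0.002, -1.0]]
wrist_force: [2.0, 0.0, 1.0]
opening: 0.0576
grip_force: 0.0
```

To row units: -112 mm / 300 = -0.3733, -100 mm / 300 = -0.3333.

servo_tool:
  deltas:
    - {"x":-0.1167,"y":-0.0067,"z":0,"turn":0,"hand":0.3}
    - {"x":-0.2333,"y":-0.0133,"z":0,"turn":0,"hand":0.3}
    - {"x":-0.3333,"y":-0.02,"z":-0.0333,"turn":0,"hand":0.3}
    - {"x":-0.3733,"y":-0.02,"z":-0.1167,"turn":0,"hand":0.3}
    - {"x":-0.3733,"y":-0.02,"z":-0.2,"turn":0,"hand":0.3}

```text
time_s: 8.73
ee_pos: [0.4488, -0.0713, 0.0945]
orientation: [[1.0, -0.002, 0.0], [-0.002, -1.0, -0.0], [0.0, 0.0, -1.0]]
wrist_force: [0.3, -0.2, 0.0]
opening: 0.0601
grip_force: 0.0
```

To row units: -72 mm / 300 = -0.24, -65 mm / 300 = -0.2167.

servo_tool:
  deltas:
    - {"x":0,"y":0,"z":-0.0667,"turn":0,"hand":0.3}
    - {"x":0,"y":0,"z":-0.15,"turn":0,"hand":0.3}
    - {"x":0,"y":0,"z":-0.2167,"turn":0,"hand":0.3}
    - {"x":0,"y":0,"z":-0.24,"turn":0,"hand":0.3}
    - {"x":0,"y":0,"z":-0.24,"turn":0,"hand":-0.6}

```text
time_s: 9.15
ee_pos: [0.451, -0.0708, 0.0205]
orientation: [[1.0, -0.0, -0.003], [-0.0, -1.0, 0.0], [-0.003, -0.0, -1.0]]
wrist_force: [-0.0, -0.2, -0.5]
opening: 0.0571
grip_force: 0.0
```

To row units: 10 mm / 300 = 0.0333.

servo_tool:
  deltas:
    - {"x":0,"y":0,"z":0,"turn":0,"hand":-0.6}
    - {"x":0,"y":0,"z":0,"turn":0,"hand":-0.6}
    - {"x":0,"y":0,"z":0,"turn":0,"hand":-0.6}
    - {"x":0,"y":0,"z":0,"turn":0,"hand":-0.6}
    - {"x":0,"y":0,"z":0.0333,"turn":0,"hand":-0.6}

```text
time_s: 9.57
ee_pos: [0.4514, -0.0708, 0.0315]
orientation: [[1.0, -0.0, -0.001], [-0.0, -1.0, 0.0], [-0.001, -0.0, -1.0]]
wrist_force: [-0.3, -0.7, 0.0]
opening: 0.0335
grip_force: 30.0
```

To row units: -110 mm / 300 = -0.3667, -80 mm / 300 = -0.2667.

servo_tool:
  deltas:
    - {"x":0,"y":0,"z":0.1267,"turn":0,"hand":-0.6}
    - {"x":0.05,"y":-0.0667,"z":0.2333,"turn":0,"hand":-0.6}
    - {"x":0.12,"y":-0.1667,"z":0.26,"turn":0,"hand":-0.6}
    - {"x":0.1933,"y":-0.2667,"z":0.26,"turn":0,"hand":-0.6}
    - {"x":0.2667,"y":-0.3667,"z":0.26,"turn":0,"hand":-0.6}

```text
time_s: 9.98
ee_pos: [0.5333, -0.1821, 0.112]
orientation: [[1.0, 0.001, 0.004], [0.001, -1.0, -0.001], [0.004, 0.001, -1.0]]
wrist_force: [0.8, 0.7, -0.7]
opening: 0.0336
grip_force: 30.0
```

To row units: -49 mm / 300 = -0.1633, -45 mm / 300 = -0.15.

servo_tool:
  deltas:
    - {"x":0.0667,"y":-0.0933,"z":0,"turn":0,"hand":-0.6}
    - {"x":0.1267,"y":-0.1633,"z":0,"turn":0,"hand":-0.6}
    - {"x":0.1267,"y":-0.1633,"z":-0.0333,"turn":0,"hand":-0.6}
    - {"x":0.1267,"y":-0.1633,"z":-0.1,"turn":0,"hand":-0.6}
    - {"x":0.1267,"y":-0.1633,"z":-0.15,"turn":0,"hand":-0.6}

```text
time_s: 10.4
ee_pos: [0.5693, -0.2297, 0.064]
orientation: [[1.0, -0.001, -0.0], [-0.001, -1.0, 0.0], [-0.0, -0.0, -1.0]]
wrist_force: [-0.4, 0.8, 0.3]
opening: 0.0338
grip_force: 30.0
```

To row units: -36 mm / 300 = -0.12, -34 mm / 300 = -0.1133.

servo_tool:
  deltas:
    - {"x":0,"y":0,"z":-0.04,"turn":0,"hand":-0.6}
    - {"x":0,"y":0,"z":-0.08,"turn":0,"hand":-0.6}
    - {"x":0,"y":0,"z":-0.1133,"turn":0,"hand":-0.6}
    - {"x":0,"y":0,"z":-0.12,"turn":0,"hand":-0.6}
    - {"x":0,"y":0,"z":-0.12,"turn":0,"hand":-0.6}

```text
time_s: 10.82
ee_pos: [0.5697, -0.2296, 0.0285]
orientation: [[1.0, 0.0, -0.0], [0.0, -1.0, 0.0], [-0.0, -0.0, -1.0]]
wrist_force: [0.2, 0.1, -0.3]
opening: 0.0337
grip_force: 30.0
```

To row units: 4 mm / 300 = 0.0133, -1 mm / 300 = -0.0033.

servo_tool:
  deltas:
    - {"x":0,"y":0,"z":-0.0033,"turn":0,"hand":-0.6}
    - {"x":0,"y":0,"z":-0.0033,"turn":0,"hand":0}
    - {"x":0,"y":0,"z":-0.0033,"turn":0,"hand":0.2}
    - {"x":0,"y":0,"z":-0.0033,"turn":0,"hand":0.2}
    - {"x":0,"y":0,"z":0.0133,"turn":0,"hand":0.3}

```text
time_s: 11.23
ee_pos: [0.5691, -0.2297, 0.0321]
orientation: [[1.0, -0.0, -0.002], [-0.0, -1.0, 0.001], [-0.002, -0.001, -1.0]]
wrist_force: [0.6, -0.0, 0.3]
opening: 0.0556
grip_force: 0.0
```

To row units: 117 mm / 300 = 0.39, 78 mm / 300 = 0.26.

servo_tool:
  deltas:
    - {"x":0,"y":0,"z":0.1267,"turn":0,"hand":0.3}
    - {"x":0,"y":0,"z":0.26,"turn":0,"hand":0.3}
    - {"x":0,"y":0,"z":0.39,"turn":0,"hand":0.3}
    - {"x":-0.0467,"y":0.12,"z":0.39,"turn":0,"hand":0.3}
    - {"x":-0.0933,"y":0.24,"z":0.39,"turn":0,"hand":0.3}

```text
time_s: 11.65
ee_pos: [0.5438, -0.1607, 0.1532]
orientation: [[1.0, -0.006, 0.009], [-0.006, -1.0, -0.004], [0.009, 0.004, -1.0]]
wrist_force: [0.3, 1.6, -0.2]
opening: 0.0607
grip_force: 0.0
```

To row units: 180 mm / 300 = 0.6, 144 mm / 300 = 0.48.

servo_tool:
  deltas:
    - {"x":-0.05,"y":0.12,"z":0,"turn":0,"hand":0.3}
    - {"x":-0.1,"y":0.24,"z":0,"turn":0,"hand":0.3}
    - {"x":-0.15,"y":0.36,"z":0,"turn":0,"hand":0.3}
    - {"x":-0.2,"y":0.48,"z":0,"turn":0,"hand":0.3}
    - {"x":-0.25,"y":0.6,"z":0,"turn":0,"hand":0.3}

```text
time_s: 12.07
ee_pos: [0.466, 0.0236, 0.1503]
orientation: [[1.0, -0.001, 0.001], [-0.001, -1.0, 0.0], [0.001, -0.0, -1.0]]
wrist_force: [0.9, 1.4, -0.1]
opening: 0.0603
grip_force: 0.0
```

To row units: -40 mm / 300 = -0.1333, 38 mm / 300 = 0.1267.

servo_tool:
  deltas:
    - {"x":-0.04,"y":0.0933,"z":0,"turn":0,"hand":0.3}
    - {"x":-0.0533,"y":0.1267,"z":0,"turn":0,"hand":0.3}
    - {"x":-0.0533,"y":0.1267,"z":0,"turn":0,"hand":0.3}
    - {"x":-0.0533,"y":0.1267,"z":-0.05,"turn":0,"hand":0.3}
    - {"x":-0.0533,"y":0.1267,"z":-0.1333,"turn":0,"hand":0.3}

```text
time_s: 12.48
ee_pos: [0.4542, 0.0586, 0.1115]
orientation: [[1.0, -0.002, 0.009], [-0.002, -1.0, 0.0], [0.009, -0.0, -1.0]]
wrist_force: [0.6, 0.2, -0.1]
opening: 0.0601
grip_force: 0.0
```

```bash
python3 - <<'E'
from h import *
s=imaging.get_image("side")["img"]; t=imaging.get_image("top")["img"]
cv2.imwrite("pics/c2.png",np.hstack([cv2.resize(s[130:430,240:530],(387,400)),cv2.resize(t[100:300,100:320],(440,400))[:,:413]]))
E
```

```text
(no output)
```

View pics/c2.png

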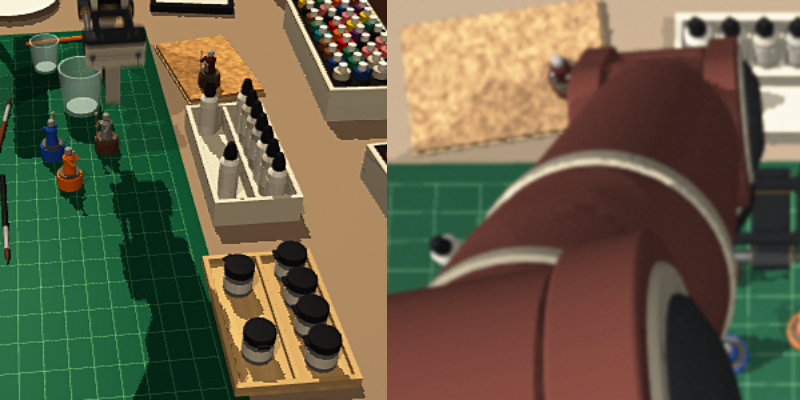

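Both pots and the first bottle stand in their lanes. The grey figure is under the gripper at crop (106,135).

To row units: -90 mm / 300 = -0.3, -80 mm / 300 = -0.2667.

servo_tool:
  deltas:
    - {"x":0,"y":0,"z":-0.0333,"turn":0,"hand":0.3}
    - {"x":0,"y":0,"z":-0.1167,"turn":0,"hand":0.3}
    - {"x":0,"y":0,"z":-0.2,"turn":0,"hand":0.3}
    - {"x":0,"y":0,"z":-0.2667,"turn":0,"hand":0.3}
    - {"x":0,"y":0,"z":-0.3,"turn":0,"hand":0.3}

```text
time_s: 13.0
ee_pos: [0.4512, 0.0582, 0.0186]
orientation: [[1.0, -0.003, -0.001], [-0.003, -1.0, -0.001], [-0.001, 0.001, -1.0]]
wrist_force: [-0.4, 0.5, 0.6]
opening: 0.0604
grip_force: 0.0
```

To row units: -3 mm / 300 = -0.01.

servo_tool:
  deltas:
    - {"x":0,"y":0,"z":-0.01,"turn":0,"hand":0.3}
    - {"x":0,"y":0,"z":-0.01,"turn":0,"hand":-0.6}
    - {"x":0,"y":0,"z":-0.01,"turn":0,"hand":-0.6}
    - {"x":0,"y":0,"z":-0.01,"turn":0,"hand":-0.6}
    - {"x":0,"y":0,"z":-0.01,"turn":0,"hand":-0.6}

```text
time_s: 13.42
ee_pos: [0.4516, 0.06, 0.0176]
orientation: [[1.0, -0.001, 0.002], [-0.001, -1.0, 0.0], [0.002, -0.0, -1.0]]
wrist_force: [0.2, -0.9, 0.3]
opening: 0.0382
grip_force: 0.0
```

To row units: 30 mm / 300 = 0.1, 10 mm / 300 = 0.0333.

servo_tool:
  deltas:
    - {"x":0,"y":0,"z":0,"turn":0,"hand":-0.6}
    - {"x":0,"y":0,"z":0,"turn":0,"hand":-0.6}
    - {"x":0,"y":0,"z":0,"turn":0,"hand":-0.6}
    - {"x":0,"y":0,"z":0.0333,"turn":0,"hand":-0.6}
    - {"x":0,"y":0,"z":0.1,"turn":0,"hand":-0.6}

```text
time_s: 13.83
ee_pos: [0.4493, 0.0599, 0.0457]
orientation: [[1.0, 0.0, -0.004], [0.0, -1.0, -0.001], [-0.004, 0.001, -1.0]]
wrist_force: [0.6, -0.6, 0.3]
opening: 0.0331
grip_force: 30.0
```

To row units: 103 mm / 300 = 0.3433, 75 mm / 300 = 0.25.

servo_tool:
  deltas:
    - {"x":0,"y":0,"z":0.1167,"turn":0,"hand":-0.6}
    - {"x":0,"y":0,"z":0.25,"turn":0,"hand":-0.6}
    - {"x":0,"y":0,"z":0.3433,"turn":0,"hand":-0.6}
    - {"x":0.07,"y":0.1,"z":0.3433,"turn":0,"hand":-0.6}
    - {"x":0.1433,"y":0.2033,"z":0.3433,"turn":0,"hand":-0.6}

```text
time_s: 14.25
ee_pos: [0.4946, 0.1197, 0.1523]
orientation: [[1.0, -0.005, 0.004], [-0.005, -1.0, 0.0], [0.004, -0.0, -1.0]]
wrist_force: [0.8, 0.7, -0.7]
opening: 0.0333
grip_force: 30.0
```

To row units: 153 mm / 300 = 0.51, 122 mm / 300 = 0.4067.

servo_tool:
  deltas:
    - {"x":0.0733,"y":0.1033,"z":0,"turn":0,"hand":-0.6}
    - {"x":0.1433,"y":0.2033,"z":0,"turn":0,"hand":-0.6}
    - {"x":0.2167,"y":0.3067,"z":0,"turn":0,"hand":-0.6}
    - {"x":0.2867,"y":0.4067,"z":0,"turn":0,"hand":-0.6}
    - {"x":0.36,"y":0.51,"z":0,"turn":0,"hand":-0.6}

```text
time_s: 14.67
ee_pos: [0.6018, 0.2754, 0.1494]
orientation: [[1.0, 0.0, -0.001], [0.0, -1.0, -0.001], [-0.001, 0.001, -1.0]]
wrist_force: [0.3, 0.4, -0.1]
opening: 0.0328
grip_force: 30.0
```

servo_tool:
  deltas:
    - {"x":0.0533,"y":0.0767,"z":0,"turn":0,"hand":-0.6}
    - {"x":0.07,"y":0.1033,"z":0,"turn":0,"hand":-0.6}
    - {"x":0.07,"y":0.1033,"z":0,"turn":0,"hand":-0.6}
    - {"x":0.07,"y":0.1033,"z":-0.0667,"turn":0,"hand":-0.6}
    - {"x":0.07,"y":0.1033,"z":-0.15,"turn":0,"hand":-0.6}

```text
time_s: 15.08
ee_pos: [0.624, 0.3043, 0.1064]
orientation: [[1.0, -0.001, 0.004], [-0.001, -1.0, 0.001], [0.004, -0.001, -1.0]]
wrist_force: [0.8, 0.1, -0.9]
opening: 0.0333
grip_force: 30.0
```

```bash
python3 - <<'E'
from h import *
print(env.get_obs()["joint_positions"].round())
s=imaging.get_image("side")["img"]; t=imaging.get_image("top")["img"]
cv2.imwrite("pics/c3.png",np.hstack([cv2.resize(s[100:300,240:450],(420,400)),cv2.resize(t[80:280,60:250],(380,400))]))
E
```

```text
[ -32.   46.    7.   81.   -6.   52. -113.]
```

View pics/c3.png

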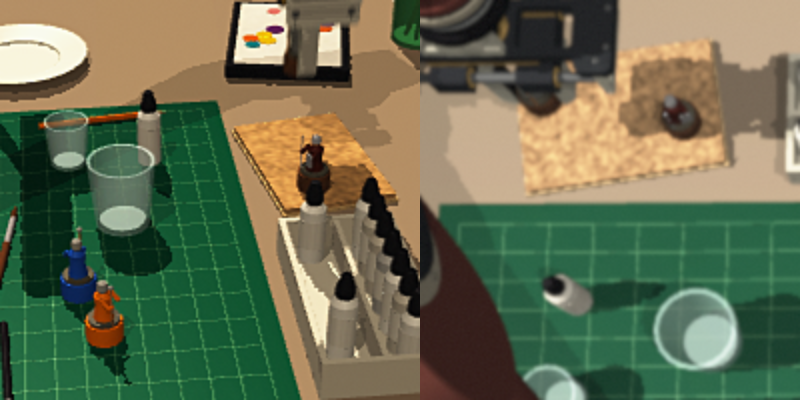

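The figure hangs over the board's clear half, and the painted figure at crop (680,118) is well clear. Lowering now.

To row units: -73 mm / 300 = -0.2433, -68 mm / 300 = -0.2267.

servo_tool:
  deltas:
    - {"x":0,"y":0,"z":-0.05,"turn":0,"hand":-0.6}
    - {"x":0,"y":0,"z":-0.1167,"turn":0,"hand":-0.6}
    - {"x":0,"y":0,"z":-0.1833,"turn":0,"hand":-0.6}
    - {"x":0,"y":0,"z":-0.2267,"turn":0,"hand":-0.6}
    - {"x":0,"y":0,"z":-0.2433,"turn":0,"hand":-0.6}

```text
time_s: 15.6
ee_pos: [0.6215, 0.3037, 0.0302]
orientation: [[1.0, -0.001, -0.003], [-0.001, -1.0, -0.002], [-0.003, 0.002, -1.0]]
wrist_force: [-0.4, -1.2, -1.0]
opening: 0.0336
grip_force: 30.0
```

To row units: -4 mm / 300 = -0.0133.

servo_tool:
  deltas:
    - {"x":0,"y":0,"z":-0.0133,"turn":0,"hand":-0.6}
    - {"x":0,"y":0,"z":-0.0133,"turn":0,"hand":-0.6}
    - {"x":0,"y":0,"z":-0.0133,"turn":0,"hand":0}
    - {"x":0,"y":0,"z":-0.0133,"turn":0,"hand":0.2}
    - {"x":0,"y":0,"z":-0.0133,"turn":0,"hand":0.3}

```text
time_s: 16.02
ee_pos: [0.6235, 0.3054, 0.0287]
orientation: [[1.0, -0.0, 0.002], [-0.0, -1.0, 0.001], [0.002, -0.001, -1.0]]
wrist_force: [0.3, -0.8, -0.3]
opening: 0.0487
grip_force: 0.0
```

To row units: 122 mm / 300 = 0.4067, 100 mm / 300 = 0.3333.

servo_tool:
  deltas:
    - {"x":0,"y":0,"z":0.0167,"turn":0,"hand":0.3}
    - {"x":0,"y":0,"z":0.0833,"turn":0,"hand":0.3}
    - {"x":0,"y":0,"z":0.2,"turn":0,"hand":0.3}
    - {"x":0,"y":0,"z":0.3333,"turn":0,"hand":0.3}
    - {"x":0,"y":0,"z":0.4067,"turn":0,"hand":0.3}

```text
time_s: 16.43
ee_pos: [0.6248, 0.3059, 0.1551]
orientation: [[1.0, -0.0, 0.007], [-0.0, -1.0, 0.003], [0.007, -0.003, -1.0]]
wrist_force: [1.8, 0.6, 1.1]
opening: 0.0602
grip_force: 0.0
```

To row units: -162 mm / 300 = -0.54, -145 mm / 300 = -0.4833.

servo_tool:
  deltas:
    - {"x":-0.12,"y":-0.0133,"z":0,"turn":0,"hand":0.3}
    - {"x":-0.24,"y":-0.0267,"z":0,"turn":0,"hand":0.3}
    - {"x":-0.3667,"y":-0.0433,"z":0,"turn":0,"hand":0.3}
    - {"x":-0.4833,"y":-0.0567,"z":0,"turn":0,"hand":0.3}
    - {"x":-0.54,"y":-0.0633,"z":0,"turn":0,"hand":0.3}

```text
time_s: 16.85
ee_pos: [0.4559, 0.2859, 0.1503]
orientation: [[1.0, 0.002, -0.004], [0.002, -1.0, 0.0], [-0.004, -0.0, -1.0]]
wrist_force: [-1.0, 0.6, -0.3]
opening: 0.0603
grip_force: 0.0
```

To row units: -95 mm / 300 = -0.3167, -65 mm / 300 = -0.2167.

servo_tool:
  deltas:
    - {"x":0,"y":0,"z":0,"turn":0,"hand":0.3}
    - {"x":0,"y":0,"z":-0.0333,"turn":0,"hand":0.3}
    - {"x":0,"y":0,"z":-0.1167,"turn":0,"hand":0.3}
    - {"x":0,"y":0,"z":-0.2167,"turn":0,"hand":0.3}
    - {"x":0,"y":0,"z":-0.3167,"turn":0,"hand":0.3}

```text
time_s: 17.27
ee_pos: [0.4636, 0.2865, 0.0538]
orientation: [[1.0, -0.002, 0.004], [-0.002, -1.0, 0.002], [0.004, -0.002, -1.0]]
wrist_force: [0.1, -0.3, -0.7]
opening: 0.0606
grip_force: 0.0
```

To row units: -13 mm / 300 = -0.0433.

servo_tool:
  deltas:
    - {"x":0,"y":0,"z":-0.0433,"turn":0,"hand":0.3}
    - {"x":0,"y":0,"z":-0.0433,"turn":0,"hand":0.3}
    - {"x":0,"y":0,"z":-0.0433,"turn":0,"hand":-0.7}
    - {"x":0,"y":0,"z":-0.0433,"turn":0,"hand":-0.7}
    - {"x":0,"y":0,"z":-0.0433,"turn":0,"hand":-0.7}

```text
time_s: 17.68
ee_pos: [0.4624, 0.2866, 0.0428]
orientation: [[1.0, -0.001, 0.003], [-0.001, -1.0, 0.002], [0.003, -0.002, -1.0]]
wrist_force: [-0.8, 0.5, -0.8]
opening: 0.0451
grip_force: 0.0
```

servo_tool:
  deltas:
    - {"x":0,"y":0,"z":0,"turn":0,"hand":-0.7}
    - {"x":0,"y":0,"z":0,"turn":0,"hand":-0.7}
    - {"x":0,"y":0,"z":0,"turn":0,"hand":-0.7}
    - {"x":0,"y":0,"z":0,"turn":0,"hand":-0.7}
    - {"x":0,"y":0,"z":0,"turn":0,"hand":-0.7}

```text
time_s: 18.1
ee_pos: [0.4613, 0.2865, 0.0424]
orientation: [[1.0, -0.0, 0.001], [-0.0, -1.0, 0.001], [0.001, -0.001, -1.0]]
wrist_force: [0.0, 0.7, 3.8]
opening: 0.0246
grip_force: 30.0
```

To row units: 118 mm / 300 = 0.3933, 114 mm / 300 = 0.38.

servo_tool:
  deltas:
    - {"x":0,"y":0,"z":0.1167,"turn":0,"hand":-0.7}
    - {"x":0,"y":0,"z":0.25,"turn":0,"hand":-0.7}
    - {"x":0,"y":0,"z":0.38,"turn":0,"hand":-0.7}
    - {"x":0.05,"y":-0.1133,"z":0.3933,"turn":0,"hand":-0.7}
    - {"x":0.1033,"y":-0.2333,"z":0.3933,"turn":0,"hand":-0.7}

```text
time_s: 18.52
ee_pos: [0.4927, 0.2197, 0.1628]
orientation: [[1.0, 0.008, 0.006], [0.008, -1.0, 0.005], [0.006, -0.005, -1.0]]
wrist_force: [0.6, -1.1, -1.0]
opening: 0.0241
grip_force: 30.0
```

To row units: -180 mm / 300 = -0.6, -144 mm / 300 = -0.48.

servo_tool:
  deltas:
    - {"x":0.0533,"y":-0.12,"z":0,"turn":0,"hand":-0.7}
    - {"x":0.1067,"y":-0.24,"z":0,"turn":0,"hand":-0.7}
    - {"x":0.16,"y":-0.36,"z":0,"turn":0,"hand":-0.7}
    - {"x":0.2133,"y":-0.48,"z":0,"turn":0,"hand":-0.7}
    - {"x":0.2667,"y":-0.6,"z":0,"turn":0,"hand":-0.7}

```text
time_s: 18.93
ee_pos: [0.5719, 0.0342, 0.1595]
orientation: [[1.0, -0.0, -0.001], [-0.0, -1.0, 0.0], [-0.001, -0.0, -1.0]]
wrist_force: [0.9, -0.4, -0.6]
opening: 0.0245
grip_force: 30.0
```

To row units: -41 mm / 300 = -0.1367, -40 mm / 300 = -0.1333.

servo_tool:
  deltas:
    - {"x":0.04,"y":-0.0767,"z":0,"turn":0,"hand":-0.7}
    - {"x":0.0733,"y":-0.1367,"z":0,"turn":0,"hand":-0.7}
    - {"x":0.0733,"y":-0.1367,"z":0,"turn":0,"hand":-0.7}
    - {"x":0.0733,"y":-0.1367,"z":-0.05,"turn":0,"hand":-0.7}
    - {"x":0.0733,"y":-0.1367,"z":-0.1333,"turn":0,"hand":-0.7}

```text
time_s: 19.35
ee_pos: [0.5956, -0.0043, 0.1215]
orientation: [[1.0, -0.0, 0.006], [-0.0, -1.0, 0.001], [0.006, -0.001, -1.0]]
wrist_force: [0.3, 0.8, -0.7]
opening: 0.0243
grip_force: 30.0
```

To row units: -70 mm / 300 = -0.2333, -66 mm / 300 = -0.22.

servo_tool:
  deltas:
    - {"x":0,"y":0,"z":-0.05,"turn":0,"hand":-0.7}
    - {"x":0,"y":0,"z":-0.1167,"turn":0,"hand":-0.7}
    - {"x":0,"y":0,"z":-0.1833,"turn":0,"hand":-0.7}
    - {"x":0,"y":0,"z":-0.22,"turn":0,"hand":-0.7}
    - {"x":0,"y":0,"z":-0.2333,"turn":0,"hand":-0.7}

```text
time_s: 19.77
ee_pos: [0.5917, -0.0035, 0.0483]
orientation: [[1.0, 0.001, -0.005], [0.001, -1.0, 0.001], [-0.005, -0.001, -1.0]]
wrist_force: [-6.6, 0.1, 20.4]
opening: 0.0245
grip_force: 30.0
```

servo_tool:
  deltas:
    - {"x":0,"y":0,"z":0,"turn":0,"hand":-0.7}
    - {"x":0,"y":0,"z":0,"turn":0,"hand":-0.7}
    - {"x":0,"y":0,"z":0,"turn":0,"hand":-0.7}
    - {"x":0,"y":0,"z":0,"turn":0,"hand":-0.7}
    - {"x":0,"y":0,"z":0,"turn":0,"hand":-0.7}

```text
time_s: 20.18
ee_pos: [0.5941, -0.0048, 0.0501]
orientation: [[1.0, -0.0, 0.001], [-0.0, -1.0, 0.0], [0.001, -0.0, -1.0]]
wrist_force: [0.1, 0.3, -0.7]
opening: 0.0245
grip_force: 30.0
```

To row units: -1 mm / 300 = -0.0033.

servo_tool:
  deltas:
    - {"x":0,"y":0,"z":-0.0033,"turn":0,"hand":-0.7}
    - {"x":0,"y":0,"z":-0.0033,"turn":0,"hand":-0.3}
    - {"x":0,"y":0,"z":-0.0033,"turn":0,"hand":-0.1}
    - {"x":0,"y":0,"z":-0.0033,"turn":0,"hand":-0.1}
    - {"x":0,"y":0,"z":-0.0033,"turn":0,"hand":-0.1}

```text
time_s: 20.6
ee_pos: [0.5938, -0.005, 0.0487]
orientation: [[1.0, -0.0, 0.0], [-0.0, -1.0, 0.0], [0.0, -0.0, -1.0]]
wrist_force: [-0.1, 0.2, -0.0]
opening: 0.0411
grip_force: 0.0
```

To row units: 150 mm / 300 = 0.5, 120 mm / 300 = 0.4.

servo_tool:
  deltas:
    - {"x":0,"y":0,"z":0.0667,"turn":0,"hand":-0.1}
    - {"x":0,"y":0,"z":0.1667,"turn":0,"hand":-0.1}
    - {"x":0,"y":0,"z":0.2833,"turn":0,"hand":-0.1}
    - {"x":0,"y":0,"z":0.4,"turn":0,"hand":-0.1}
    - {"x":0,"y":0,"z":0.5,"turn":0,"hand":-0.1}

```text
time_s: 21.02
ee_pos: [0.5941, -0.005, 0.201]
orientation: [[1.0, -0.0, 0.002], [-0.0, -1.0, 0.0], [0.002, -0.0, -1.0]]
wrist_force: [-0.3, 0.0, 0.1]
opening: 0.0414
grip_force: 0.0
```

To row units: -190 mm / 300 = -0.6333, -152 mm / 300 = -0.5067.

servo_tool:
  deltas:
    - {"x":0,"y":-0.1267,"z":0.0333,"turn":0,"hand":-0.1}
    - {"x":0,"y":-0.2533,"z":0.0667,"turn":0,"hand":-0.1}
    - {"x":0,"y":-0.38,"z":0.1,"turn":0,"hand":-0.1}
    - {"x":0,"y":-0.5067,"z":0.1333,"turn":0,"hand":-0.1}
    - {"x":0,"y":-0.6333,"z":0.1667,"turn":0,"hand":-0.1}

```text
time_s: 21.43
ee_pos: [0.5934, -0.1966, 0.2493]
orientation: [[1.0, 0.0, 0.0], [0.0, -1.0, 0.0], [0.0, -0.0, -1.0]]
wrist_force: [0.0, -0.8, -0.6]
opening: 0.0417
grip_force: 0.0
```

To row units: -160 mm / 300 = -0.5333, -128 mm / 300 = -0.4267.

servo_tool:
  deltas:
    - {"x":-0.0667,"y":-0.1067,"z":0,"turn":0,"hand":-0.1}
    - {"x":-0.1333,"y":-0.2133,"z":0,"turn":0,"hand":-0.1}
    - {"x":-0.2,"y":-0.32,"z":0,"turn":0,"hand":-0.1}
    - {"x":-0.2667,"y":-0.4267,"z":0,"turn":0,"hand":-0.1}
    - {"x":-0.3333,"y":-0.5333,"z":0,"turn":0,"hand":-0.1}

```text
time_s: 21.85
ee_pos: [0.4925, -0.3562, 0.2487]
orientation: [[1.0, -0.0, -0.0], [-0.0, -1.0, 0.0], [-0.0, -0.0, -1.0]]
wrist_force: [0.6, -0.4, 0.3]
opening: 0.0418
grip_force: 0.0
```

To row units: -120 mm / 300 = -0.4, -100 mm / 300 = -0.3333.

servo_tool:
  deltas:
    - {"x":-0.1,"y":-0.0833,"z":0,"turn":0,"hand":-0.1}
    - {"x":-0.2,"y":-0.1667,"z":0,"turn":0,"hand":-0.1}
    - {"x":-0.3,"y":-0.25,"z":0,"turn":0,"hand":-0.1}
    - {"x":-0.4,"y":-0.3333,"z":0,"turn":0,"hand":-0.1}
    - {"x":-0.4,"y":-0.3333,"z":0,"turn":0,"hand":-0.1}

```text
time_s: 22.27
ee_pos: [0.3635, -0.4625, 0.2491]
orientation: [[1.0, -0.016, -0.007], [-0.016, -1.0, -0.006], [-0.007, 0.006, -1.0]]
wrist_force: [-1.2, -1.7, 0.3]
opening: 0.0416
grip_force: 0.0
```

```bash
python3 - <<'E'
from h import *
s=imaging.get_image("side")["img"]; t=imaging.get_image("top")["img"]
cv2.imwrite("pics/c4.png",np.hstack([cv2.resize(s[100:440,200:530],(388,400)),cv2.resize(t[80:300,90:520],(412,211)) if 0 else cv2.copyMakeBorder(cv2.resize(t[80:300,90:520],(412,211)),0,189,0,0,0)]))
E
```

```text
(no output)
```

View pics/c4.png

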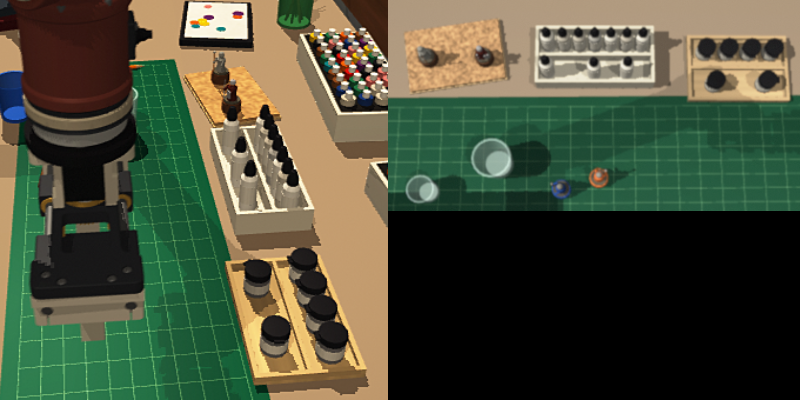

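Both bottles stand in the box lane, both pots in the tray lane, and the grey figure on the board's left half. The cup and painted figure look unmoved.

```bash
python3 -c "
from rig import ticket
print(ticket.hand_in())"
```

```text
the job is handed in; nothing more can be done
None
```

The job is handed in with no verdict returned: by the last pictures, both bottles, both pots and the grey figure stand upright in their places, and the rinse cup and painted figure look unmoved.

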